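# Gather the napkin rings from the drying rack onto their holder rod

## Robot

A 7-joint arm with a two-finger parallel gripper is mounted at the origin on the work surface. World frame = base frame: x ahead of the robot, y to its left, z up, the work surface at z = 0. Lengths are in m, angles in rad, forces in N, time in s.
With the tool pointing down it reaches from about 0.4 to 0.85 m from the base axis. Payload 4.4 kg.
Tool frame: the origin (TCP) lies between the finger pads; the fingertips stand robot.tips_ahead ahead of it and the grasp point (between the pads) lies 2 mm behind it (robot.tips_ahead is the distance from the TCP to the fingertips, in m); z points along the fingers, y is the line along which they close (so a half turn about z gives the same grasp; the last joint's range is limited). The gripper opens to 94 mm and grips with 3 to 60 N. Pads are 16 mm wide; open, the fingers measure 119 mm over their backs; the gripper's body (75 mm by 177 mm) begins 78 mm behind the grasp point.
Start: joints at [1.23, 0.628, 0.038, 1.517, -0.027, 0.996, -0.02], TCP at [0.176, -0.626, 0.222] pointing down, gripper open.
Joint ranges: [-3.06, 3.06], [-0.37, 2.12], [-1.25, 1.32], [0.18, 2.47], [-1.1, 4.24], [0.23, 1.98], [-2.94, 2.94]. Speed limits (rad/s): [2.57, 2.57, 3.14, 3.14, 3.14, 3.14, 3.14].

## Interface

Orientations are given as [roll, pitch, yaw] about the fixed x, y, z axes, in that order (R = Rz(yaw) Ry(pitch) Rx(roll)).
In Python, from cell import robot, camrig, get_obs gives the robot as it stands (robot), with the cameras (camrig) and the readings as plain functions.
- The arm moves only by the tool shift_gripper, called after "Request:" in YAML: its name, and indented under it one key for each argument. Schema: {"type":"object","properties":{"offsets":{"type":"object","properties":{"dx":{"type":"array","items":{"type":"number"},"minItems":1,"maxItems":5},"dy":{"type":"array","items":{"type":"number"},"minItems":1,"maxItems":5},"dz":{"type":"array","items":{"type":"number"},"minItems":1,"maxItems":5},"rx":{"type":"array","items":{"type":"number"},"minItems":1,"maxItems":5},"ry":{"type":"array","items":{"type":"number"},"minItems":1,"maxItems":5},"rz":{"type":"array","items":{"type":"number"},"minItems":1,"maxItems":5},"jaw":{"type":"array","items":{"type":"number"},"minItems":1,"maxItems":5}},"additionalProperties":false,"required":["dx","dy","dz","rx","ry","rz","jaw"]},"clamp_n":{"type":"number"},"only":{"type":"string"},"quiet":{"type":"boolean"},"lines":{"type":"string"}},"required":["offsets"],"additionalProperties":false}. offsets is an object with one list for each field, all of the same length, 1 to 5, a row being the entries at one place: dx, dy, dz (the shift in m), rx, ry, rz (a rotation vector in rad), jaw (the finger opening in m); each row is the pose to reach, as a shift and turn from the pose commanded when the call began, along the tool's axes at that moment; what a row does not reach only later rows make up. A row lasts 1/8 s, in which the tool goes at most 0.0625 m and 0.188 rad, less where a joint would pass 70% of its speed; a pose out of reach is approached as far as the arm can. The fingers move at their own pace and stop on an object; clamp_n is the grip in N (left out, the last holds). Time passes only in rows, so rows that do not move let the fingers close. The tool returns the time, the measured TCP pose, the force, the opening and the grip force at its end. only (a regular expression) keeps the lines of the reply that match it, lines (a string "A,B") keeps lines A to B, and quiet returns only ok. Input that does not fit is refused with a message, and nothing moves.
- get_obs(): the state, without advancing time (a new reading comes with each control period).
- camrig.snapshot(name): name is "side" or "top"; returns (picture, depth): 480x640x3 uint8, blue, green, red; 480x640 float32, m along the optical axis (not along the pixel's ray), 0 where there is no reading.
- camrig.get_calibration(name): a dict with "mtx" (3x3 intrinsics, pixels), "position" and "attitude" of the camera in the world. Camera axes: x right, y up, looking along -z (the intrinsics and any distortion apply to the point x, -y, -z); pixel columns grow to the right and rows downward; lengths in m; the calibration is good to about 2 mm. A picture is of the moment at which its call begins. get_calibration takes no time and is no camera call.
- robot.sign_off(): hands the job in; it is judged then, once.
The state is a dict: "time": time; "joints": joint angles; "joint_vel": joint speeds; "tau": joint torques, N m; "position": TCP position; "tcp_rot": TCP orientation; "force": force on the tool from outside, world axes, zero at the start; "torque": the same for the moment, N m; "opening": finger opening in m; "grip_force": force on a finger pad.
Only numpy, scipy, OpenCV 4.12 (cv2) and the standard library are available. Lean on these libraries where they do the work, as an engineer would, in place of code of your own. Each camera call takes 0.05 s, during which the arm holds its last target. There are 200 camera calls.

## Task

Take the holder rod from its stand, thread it through all three wooden napkin rings where they stand in the drying rack, and lift them off together as one stack. Then lay the rod back across the two notched posts of its stand, with the three rings hanging on it between the posts, and let go. Do not touch the rings with the gripper, do not drop any, and leave the mug, jar and bowl where they are.

Things in the scene. Friction and masses are not known exactly. Their poses are not given: they have to be found in the camera images.
- rod: loose rod, about 70 g, level on the stand. Origin on its axis at the handle's front end; +y along the axis to the tip. Dark wooden handle 16 mm wide (x), 18 mm high (z), y = -80 to 0 mm; steel shaft 8 mm in diameter; collar disc 28 mm in diameter (too big for the rings) at y = 24 to 28 mm, bare neck before it; tip ball 12 mm in diameter, ending at y = 138 mm. Centre of mass near y = 25 mm
- rod_grip (a point): point on the rod's axis, in the handle, 35 mm behind its front end (rod y = -35 mm): where to grip, from above, fingers closing across the 16 mm width
- rod_neck (a point): point on the rod's axis in the middle of the neck (rod y = 12 mm)
- rod_seat (a point): point on the rod's axis near the tip (rod y = 122 mm) that lies in the other post when the neck lies in the first
- rod_tip (a point): outermost point of the tip knob (rod y = 138 mm)
- stand: fixed light-wood stand: base 70 x 134 x 10 mm (x, y, z), origin under its centre. Two posts 8 mm thick at y = -55 and +55 mm, each ending in a V notch open upward, 90 degrees wide, mouth 31 mm wide, prong tops 78 mm above the worktop. The rod laid in the notches runs along the stand's y axis
- notch_a (a point): where the rod's axis lies when seated in the post at -y of the stand, 62 mm above the worktop. At the start the rod's neck is here and its tip points to the stand's +y
- notch_b (a point): where the rod's axis lies when seated in the post at +y of the stand, 62 mm above the worktop
- rack: fixed small steel rack, 50 x 69 mm, origin on the worktop under its centre. Two wires along its y axis carry the rings; four cross plates 33 mm high, 3 mm thick (y = -33, -11, 11, 33 mm) keep the rings standing on edge in a row along y, 22 mm apart, centres 42 mm above the worktop. The row can be threaded from either end
- ring0: loose turned light-wood napkin ring, about 15 g: outside 44 mm, hole 26 mm in diameter, 16 mm wide. Origin at the centre of the hole, its y axis is the ring's axis. Stands on edge in the rack, at the rack's y = -22 mm; nothing but its weight and the rack holds it
- ring1: loose turned light-wood napkin ring, about 15 g: outside 44 mm, hole 26 mm in diameter, 16 mm wide. Origin at the centre of the hole, its y axis is the ring's axis. Stands on edge in the rack, in the middle; nothing but its weight and the rack holds it
- ring2: loose turned light-wood napkin ring, about 15 g: outside 44 mm, hole 26 mm in diameter, 16 mm wide. Origin at the centre of the hole, its y axis is the ring's axis. Stands on edge in the rack, at the rack's y = +22 mm; nothing but its weight and the rack holds it
- mug: bystander: white mug, 76 mm in diameter, 85 mm high with a handle; origin under its centre
- jar: bystander: glass jar with black cap, 68 mm in diameter, 90 mm high; origin under its centre
- bowl: bystander: blue ceramic bowl, 100 mm in diameter, 45 mm high; origin under its centre

How it is judged:
By the outcome, as a careful person would: the job done as asked, in the order asked, and still so for the second after the job is handed in, with the robot touching nothing.
It also fails if it takes over 64 s, if anything falls off the work surface, if the arm or the gripper's body presses on something with over 40 N, if the wrist force passes 120 N, or if a joint passes its speed limit or range.

## Working session

There is one attempt and no reset: what is moved stays moved. The work goes in short steps, Python scripts to look and compute and a tool call to move; the robot and the scene stay as the last step left them, time stands still between calls to the robot, and variables do not carry over. Pictures are saved under pics/ and viewed, at most 10 in all, crops included, and the job is handed in when it is done.

```bash
ls; mkdir -p pics; python3 - <<'E'
from cell import robot, camrig, get_obs
import cv2,numpy as np
o=get_obs();print({k:np.round(v,4) for k,v in o.items()},robot.tips_ahead)
for n in("top","side"):
    p,d=camrig.snapshot(n);cv2.imwrite(f"pics/{n}0.png",p);np.save(f"pics/{n}0.npy",d)
    c=camrig.get_calibration(n);print(n,c)
E
```

```text
cell.py
pics
{'time': np.float64(0.0), 'joints': array([ 1.2302,  0.6293,  0.0385,  1.5184, -0.027 ,  0.9963, -0.02  ]), 'joint_vel': array([-0.0017,  0.0009,  0.0002, -0.0007, -0.0004,  0.0006, -0.0002]), 'tau': array([-1.10000e-03, -5.49729e+01,  1.14290e+00, -1.86631e+01,
       -5.24000e-02,  2.36000e-02,  2.00000e-04]), 'position': array([ 0.1762, -0.625 ,  0.2216]), 'tcp_rot': array([-3.1397,  0.    ,  0.2748]), 'force': array([-0.0376, -0.7099, -0.5246]), 'torque': array([-0.0303,  0.0393,  0.0328]), 'grip_force': np.float64(0.0), 'opening': np.float64(0.094)} 0.017
top {'mtx': array([[454.00512491,   0.        , 321.86857899],
       [  0.        , 454.00512491, 240.58281457],
       [  0.        ,   0.        ,   1.        ]]), 'position': array([0.52035384, 0.02825774, 0.96594496]), 'attitude': array([ 0.09891449,  0.03894041, -1.57428486])}
side {'mtx': array([[457.81514059,   0.        , 318.2589938 ],
       [  0.        , 457.81514059, 245.48546608],
       [  0.        ,   0.        ,   1.        ]]), 'position': array([ 0.36290571, -0.46673084,  0.49205381]), 'attitude': array([ 0.90827799, -0.01370992, -0.45658293])}
```

View pics/top0.png

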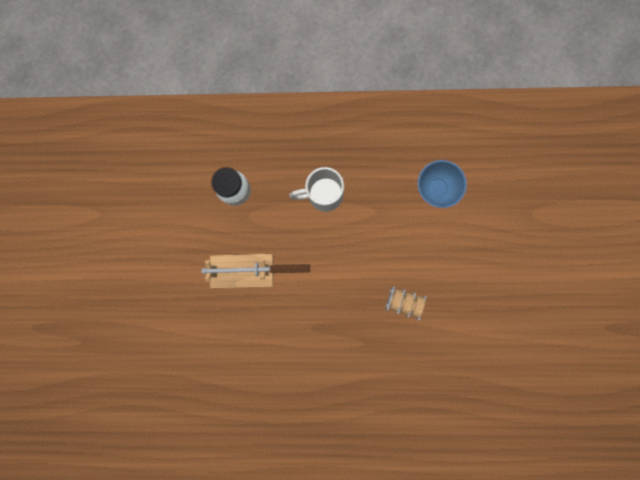

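View pics/side0.png

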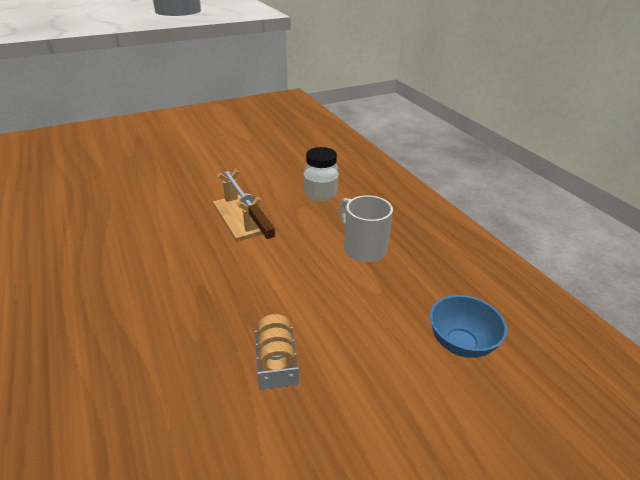

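Top view: the rod lies from its tip at (203,270) to its handle end at (310,268), on a stand centred at (240,270). The rack with rings is at (407,303), rotated about 15°. Side view: rack at (277,350), stand at (243,205). The jar, mug and bowl are clear of both.

```bash
cat > h.py <<'E'
import cv2,numpy as np
from cell import robot, camrig, get_obs
from scipy.spatial.transform import Rotation as R
def cam(n):
    c=camrig.get_calibration(n);return c["mtx"],np.array(c["position"]),R.from_euler("xyz",c["attitude"]).as_matrix()
def ray(n,uv):
    K,p,A=cam(n);uv=np.atleast_2d(uv).astype(float)
    d=np.c_[(uv[:,0]-K[0,2])/K[0,0],-(uv[:,1]-K[1,2])/K[1,1],-np.ones(len(uv))];return p,d@A.T
def plane(n,uv,z):
    p,d=ray(n,uv);return p+d*((z-p[2])/d[:,2])[:,None]
def depthpts(n,uv,D):
    p,d=ray(n,uv);uv=np.atleast_2d(uv).astype(int);return p+d*D[uv[:,1],uv[:,0]][:,None]
def proj(n,X):
    K,p,A=cam(n);q=(np.atleast_2d(X)-p)@A;return np.c_[K[0,0]*q[:,0]/-q[:,2]+K[0,2],-K[1,1]*q[:,1]/-q[:,2]+K[1,2]]
E
python3 - <<'E'
from h import *
t=cv2.imread("pics/top0.png");s=cv2.imread("pics/side0.png")
a=cv2.resize(t[245:300,190:320],None,fx=6,fy=6,interpolation=cv2.INTER_CUBIC)[:, :780]
b=cv2.resize(t[280:325,380:435],None,fx=6,fy=6,interpolation=cv2.INTER_CUBIC)
c=np.zeros((600,780,3),np.uint8);c[:330]=a;c[330:600,:330]=b
e=cv2.resize(s[305:395,245:310],None,fx=3,fy=3,interpolation=cv2.INTER_CUBIC);c[330:600,340:340+195]=e
f=cv2.resize(s[165:245,205:280],None,fx=3,fy=3,interpolation=cv2.INTER_CUBIC);c[330:570,545:770]=f
cv2.imwrite("pics/c0.png",c)
T=np.load("pics/top0.npy");S=np.load("pics/side0.npy")
# points by depth
for n,D,box in(("top",T,(380,435,280,325)),("side",S,(245,310,305,395)),("top",T,(190,320,245,300)),("side",S,(205,280,165,245))):
    u,v=np.meshgrid(range(box[0],box[1]),range(box[2],box[3]));uv=np.c_[u.ravel(),v.ravel()];P=depthpts(n,uv,D)
    img=(t if n=="top" else s)[uv[:,1],uv[:,0]].astype(int)
    hsv=cv2.cvtColor(img.astype(np.uint8)[None],cv2.COLOR_BGR2HSV)[0]
    m=(P[:,2]>.02)&(P[:,2]<.1)
    print(n,box,"table z",np.median(P[P[:,2]<.01,2]).round(4),"hi n",m.sum(),P[m].mean(0).round(4),P[m].min(0).round(3),P[m].max(0).round(3))
    Q=P[m]-P[m].mean(0);w,V=np.linalg.eigh(Q[:,:2].T@Q[:,:2]);print(" axis",V[:,-1],np.degrees(np.arctan2(*V[::-1,-1])))
E
```

```text
top (380, 435, 280, 325) table z 0.0004 hi n 787 [ 0.4859 -0.1018  0.0518] [ 0.453 -0.145  0.02 ] [ 0.517 -0.065  0.068]
 axis [0.30192381 0.95333206] 72.42681197143921
side (245, 310, 305, 395) table z -0.0003 hi n 2238 [ 0.4823 -0.1184  0.0482] [ 0.452 -0.149  0.02 ] [ 0.519 -0.069  0.066]
 axis [0.27699279 0.960872  ] 73.91919347325764
top (190, 320, 245, 300) table z 0.0008 hi n 882 [0.5536 0.1956 0.0661] [0.53  0.088 0.021] [0.574 0.305 0.08 ]
 axis [-0.02326103  0.99972943] 91.33287885430187
side (205, 280, 165, 245) table z -0.0004 hi n 1237 [0.5525 0.19   0.0582] [0.531 0.084 0.02 ] [0.576 0.299 0.078]
 axis [-0.01880853  0.9998231 ] 91.07771302788225
```

View pics/c0.png

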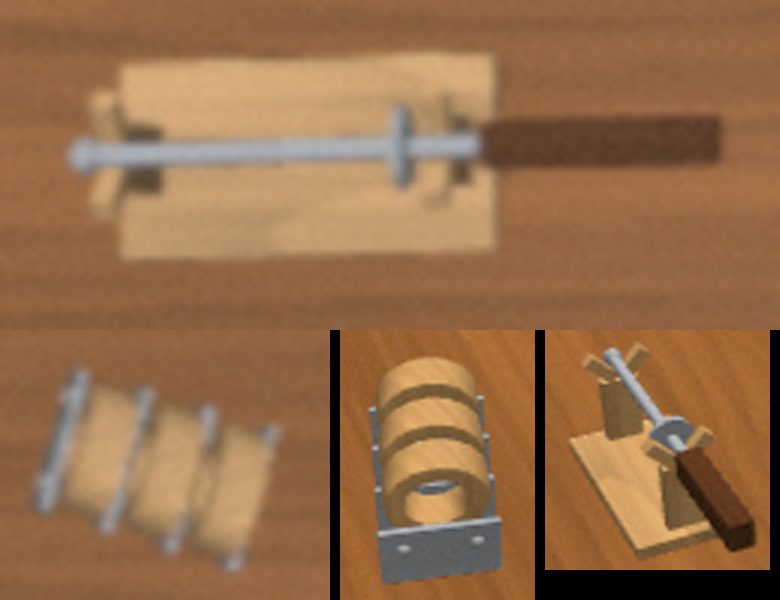

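Crops: rod tip at about (201.7,270.8), handle front at (270.5,268.8) and handle end at (310,268.2). The rack plate ends are at about (393.7,287), (387.5,309), (425.8,297) and (419.2,318.7). The three rings stand upright between the plates.

```bash
python3 - <<'E'
from h import *
t=cv2.imread("pics/top0.png");s=cv2.imread("pics/side0.png")
T=np.load("pics/top0.npy");S=np.load("pics/side0.npy")
C=plane("top",[(393.7,287),(387.5,309.2),(425.8,297),(419.2,318.7)],.033);print("plates",C.round(4),C.mean(0).round(4))
a=(C[:2].mean(0)-C[2:].mean(0));print("axis deg",np.degrees(np.arctan2(a[1],a[0])),"len",np.linalg.norm(a))
def seg(n,img,D,box,f):
    u,v=np.meshgrid(range(box[0],box[1]),range(box[2],box[3]));uv=np.c_[u.ravel(),v.ravel()];P=depthpts(n,uv,D)
    h=cv2.cvtColor(img,cv2.COLOR_BGR2HSV)[uv[:,1],uv[:,0]].astype(int);m=f(h,P);return uv[m],P[m]
wood=lambda h,P:(h[:,1]>70)&(P[:,2]>.036)
for n,i,D,b in(("top",t,T,(380,435,280,325)),("side",s,S,(245,310,305,395))):
    uv,P=seg(n,i,D,b,wood)
    # all points on cylinder r=22 (outer) -> fit axis (x0,y0,ang), z=.042
    from scipy.optimize import least_squares
    def res(q):
        d=np.array([np.cos(q[1]),np.sin(q[1])]);nn=np.array([-d[1],d[0]])
        return np.hypot(P[:,:2]@nn-q[0],P[:,2]-q[2])-.022
    r=least_squares(res,[np.array([-np.sin(1.28),np.cos(1.28)])@[.485,-.11],1.28,.042],loss="soft_l1",f_scale=.001)
    d=np.array([np.cos(r.x[1]),np.sin(r.x[1])]);nn=np.array([-d[1],d[0]]);al=P[:,:2]@d
    print(n,"ring axis deg",np.degrees(r.x[1]),"z",r.x[2],"rms",np.sqrt(np.mean(res(r.x)**2)),"along",np.percentile(al,[1,99]),"pt at mid",(nn*r.x[0]+d*np.percentile(al,[1,99]).mean()).round(4), "pt at plate mid along", (nn*r.x[0]+d*(C.mean(0)[:2]@d)).round(4))
# rod: shaft grey & handle dark, top and side
for n,i,D,b in(("top",t,T,(190,320,245,300)),("side",s,S,(205,280,165,245))):
    for nm,f in(("shaft",lambda h,P:(h[:,1]<70)&(P[:,2]>.055)&(h[:,2]>90)),("handle",lambda h,P:(h[:,2]<95)&(P[:,2]>.05)&(h[:,1]>80))):
        uv,P=seg(n,i,D,b,f)
        z=.064 if nm=="shaft" else .071
        L=plane(n,uv,z)[:,:2] if n=="top" else P[:,:2]
        vx,vy,x0,y0=cv2.fitLine(L.astype(np.float32),cv2.DIST_HUBER,0,.001,.001).ravel()
        if vy<0: vx,vy=-vx,-vy
        l=(L-[x0,y0])@[vx,vy];e0,e1=[np.array([x0,y0])+np.array([vx,vy])*k for k in(l.min(),l.max())]
        print(n,nm,len(L),"deg",np.degrees(np.arctan2(vy,vx)).round(2),"ends",e0.round(4),e1.round(4),"z",np.percentile(P[:,2],[50,95]).round(4))
E
```

```text
plates [[ 0.5172 -0.0816  0.033 ]
 [ 0.4725 -0.0682  0.033 ]
 [ 0.4969 -0.1458  0.033 ]
 [ 0.4535 -0.1315  0.033 ]] [ 0.485  -0.1068  0.033 ]
axis deg 72.82506586501391 len 0.06670764677708471
top ring axis deg 72.32856972653269 z 0.04243099337034397 rms 0.1060805274047122 along [0.01790869 0.1848819 ] pt at mid [ 0.5017 -0.0534] pt at plate mid along [ 0.4847 -0.1067]
side ring axis deg 72.47624682891811 z 0.04127755112446985 rms 0.05449358039170829 along [-0.33579956  0.07317667] pt at mid [ 0.4334 -0.2746] pt at plate mid along [ 0.4863 -0.1071]
top shaft 314 deg 91.35 ends [0.5545 0.1688] [0.5513 0.3059] z [0.0661 0.0736]
top handle 121 deg 94.08 ends [0.5547 0.0881] [0.5495 0.1617] z [0.0713 0.0737]
side shaft 246 deg 90.38 ends [ 0.5566 -0.4654] [0.5515 0.2994] z [0.0654 0.0744]
side handle 248 deg 94.23 ends [0.5526 0.0839] [0.5458 0.1766] z [0.064  0.0704]
```

```bash
cat >> h.py <<'E'
def rel(pos,yaw,tilt=0.):
    "shift and turn from the measured pose to the target (tool z down, x along yaw; tilt>0 lifts the tool x)"
    o=get_obs();A=R.from_euler("xyz",o["tcp_rot"]);B=R.from_euler("xyz",[np.pi,-tilt,yaw])
    print("t",o["time"].round(2),"d",A.inv().apply(np.array(pos)-o["position"]).round(4),"rot",(A.inv()*B).as_rotvec().round(4))
E
```

Request:
shift_gripper:
  offsets: {"dx":[0.571,0.571,0.571,0.571,0.571],"dy":[-0.628,-0.628,-0.628,-0.628,-0.628],"dz":[0,0,0,0,0],"rx":[0,0,0,0,0],"ry":[0,0,0,0,0],"rz":[-1.32,-1.32,-1.32,-1.32,-1.32],"jaw":[0.094,0.094,0.094,0.094,0.094]}

```text
time: 0.72
position: [0.3166, -0.3441, 0.2225]
tcp_rot: [3.141, 0.0, 1.218]
force: [0.1, -0.1, -0.0]
opening: 0.0944
grip_force: 0.0Traceback (most recent call last):
```

```bash
python3 -c "
from h import *
rel([.5553,.133,.2],1.594)"
```

```text
  File "<string>", line 3, in <module>
    rel([.5553,.133,.2],1.594)
    ~~~^^^^^^^^^^^^^^^^^^^^^^^
  File "h.py", line 18, in rel
    print("t",o["time"].round(2),"d",A.inv().apply(np.array(pos)-o["position"]).round(4),"rot",(A.inv()*B).as_rotvec().round(4))
              ^^^^^^^^^^^^^^^
AttributeError: 'float' object has no attribute 'round'
```

```bash
sed -i 's/o\["time"\].round(2)/round(float(o["time"]),2)/' h.py
python3 -c "
from h import *
rel([.5553,.133,.15],1.594)"
```

```text
t 0.72 d [0.5302 0.0593 0.0725] rot [ 2.000e-04  1.000e-04 -3.756e-01]
```

Request:
shift_gripper:
  offsets: {"dx":[0.53,0.53,0.53,0.53,0.53],"dy":[0.059,0.059,0.059,0.059,0.059],"dz":[0.072,0.072,0.072,0.072,0.072],"rx":[0,0,0,0,0],"ry":[0,0,0,0,0],"rz":[-0.376,-0.376,-0.376,-0.376,-0.376],"jaw":[0.05,0.05,0.05,0.05,0.05]}

```text
time: 1.35
position: [0.4567, -0.0682, 0.1803]
tcp_rot: [-3.142, 0.0, 1.588]
force: [1.4, -0.5, 1.2]
opening: 0.0505
grip_force: 0.0
```

```bash
python3 -c "
from h import *
rel([.5553,.133,.15],1.594)"
```

```text
t 1.35 d [0.1995 0.102  0.0303] rot [-0.      0.0002 -0.0063]
```

Request:
shift_gripper:
  offsets: {"dx":[0.1995,0.1995,0.1995,0.1995,0.1995],"dy":[0.102,0.102,0.102,0.102,0.102],"dz":[0.03,0.03,0.03,0.03,0.03],"rx":[0,0,0,0,0],"ry":[0,0,0,0,0],"rz":[-0.006,-0.006,-0.006,-0.006,-0.006],"jaw":[0.05,0.05,0.05,0.05,0.05]}

```text
time: 1.98
position: [0.5548, 0.1355, 0.1499]
tcp_rot: [-3.141, -0.002, 1.6]
force: [0.1, 0.1, -0.1]
opening: 0.05
grip_force: 0.0
```

```bash
python3 - <<'E'
from h import *
rel([.5553,.133,.060],1.594)
p,d=camrig.snapshot("side");c=cv2.resize(p[120:270,180:400],None,fx=3,fy=3);cv2.imwrite("pics/s1.png",c)
E
```

```text
t 1.98 d [-0.0027  0.0005  0.0899] rot [-0.0003 -0.0021  0.0055]
```

View pics/s1.png

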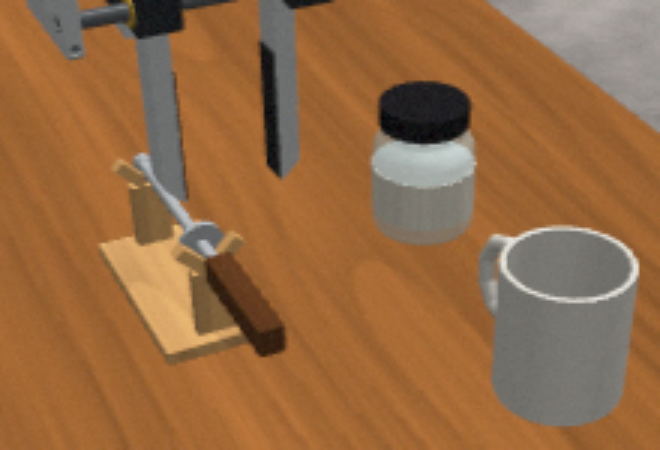

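The fingers straddle the handle line in the crop (fingertips about (180,195) and (280,172), well above the handle). The way down is clear.

Request:
shift_gripper:
  offsets: {"dx":[-0.002,-0.002,-0.002,-0.002,-0.002],"dy":[0.0005,0.0005,0.0005,0.0005,0.0005],"dz":[0.045,0.07,0.09,0.09,0.09],"rx":[0,0,0,0,0],"ry":[0,0,0,0,0],"rz":[0.004,0.004,0.004,0.004,0.004],"jaw":[0.05,0.05,0.05,0.05,0.05]}

```text
time: 2.65
position: [0.5555, 0.1285, 0.0615]
tcp_rot: [3.141, 0.0, 1.589]
force: [0.7, 0.4, -0.2]
opening: 0.0499
grip_force: 0.0
```

```bash
python3 -c "
from h import *
rel([.5553,.133,.060],1.594)"
```

```text
t 2.65 d [ 0.0045 -0.0001  0.0015] rot [ 0.0008  0.0003 -0.0051]
```

Request:
shift_gripper:
  offsets: {"dx":[0,0,0,0],"dy":[0,0,0,0],"dz":[0,0,0,0],"rx":[0,0,0,0],"ry":[0,0,0,0],"rz":[0,0,0,0],"jaw":[0.0,0.0,0,0]}
  clamp_n: 40

```text
time: 3.15
position: [0.5555, 0.1295, 0.0609]
tcp_rot: [3.141, -0.0, 1.59]
force: [0.6, 0.1, 0.4]
opening: 0.0156
grip_force: 40.0
```

Request:
shift_gripper:
  offsets: {"dx":[0,0,0,0,0],"dy":[0,0,0,0,0],"dz":[-0.02,-0.06,-0.1,-0.12,-0.12],"rx":[0,0,0,0,0],"ry":[0,0,0,0,0],"rz":[0,0,0,0,0],"jaw":[0,0,0,0,0]}
  clamp_n: 55

```text
time: 3.78
position: [0.556, 0.1297, 0.182]
tcp_rot: [3.139, -0.001, 1.59]
force: [-0.7, -0.4, -1.0]
opening: 0.0158
grip_force: 55.0
```

```bash
python3 -c "
from h import *
rel([.4144,-.3326,.16],1.2654)"
```

```text
t 3.77 d [-0.4595 -0.1506  0.0213] rot [ 0.0029 -0.0011  0.3247]
```

Request:
shift_gripper:
  offsets: {"dx":[-0.04,-0.09,-0.145,-0.2,-0.25],"dy":[-0.013,-0.03,-0.047,-0.065,-0.082],"dz":[0,0,0,0,0],"rx":[0,0,0,0,0],"ry":[0,0,0,0,0],"rz":[0.03,0.07,0.11,0.15,0.19],"jaw":[0,0,0,0,0]}

```text
time: 4.4
position: [0.4763, -0.124, 0.1793]
tcp_rot: [-3.139, 0.0, 1.398]
force: [1.5, -0.9, -1.5]
opening: 0.0157
grip_force: 55.0
```

```bash
python3 -c "
from h import *
rel([.4144,-.3326,.16],1.2654)"
```

```text
t 4.4 d [-0.2161 -0.0252  0.0194] rot [-0.0023  0.0003  0.133 ]
```

Request:
shift_gripper:
  offsets: {"dx":[-0.055,-0.11,-0.16,-0.2,-0.216],"dy":[-0.006,-0.013,-0.019,-0.023,-0.025],"dz":[0.005,0.01,0.015,0.019,0.019],"rx":[0,0,0,0,0],"ry":[0,0,0,0,0],"rz":[0.035,0.07,0.1,0.125,0.133],"jaw":[0,0,0,0,0]}

```text
time: 5.03
position: [0.4146, -0.3326, 0.16]
tcp_rot: [-3.139, -0.0, 1.263]
force: [-0.1, 0.1, -0.8]
opening: 0.0153
grip_force: 55.0
```

```bash
python3 -c "
from h import *
rel([.4144,-.3326,.0435],1.2654)"
```

```text
t 5.03 d [-1.000e-04  2.000e-04  1.165e-01] rot [-0.003  -0.0001 -0.002 ]
```

Request:
shift_gripper:
  offsets: {"dx":[0,0,0,0,0],"dy":[0,0,0,0,0],"dz":[0.04,0.08,0.11,0.1165,0.1165],"rx":[-0.003,-0.003,-0.003,-0.003,-0.003],"ry":[0,0,0,0,0],"rz":[-0.002,-0.002,-0.002,-0.002,-0.002],"jaw":[0,0,0,0,0]}

```text
time: 5.65
position: [0.4172, -0.3299, 0.0452]
tcp_rot: [3.139, -0.001, 1.271]
force: [0.3, -0.0, -0.2]
opening: 0.0155
grip_force: 55.0
```

```bash
cat > m.py <<'E'
from h import *
import sys
k=sys.argv[1]
t,T=camrig.snapshot("top");s,S=camrig.snapshot("side");cv2.imwrite(f"pics/t{k}.png",t);cv2.imwrite(f"pics/s{k}.png",s);np.save(f"pics/t{k}.npy",T);np.save(f"pics/s{k}.npy",S)
o=get_obs();print(o["position"].round(4),o["tcp_rot"].round(4))
y=o["tcp_rot"][2];d=np.array([np.cos(y),np.sin(y),0]);tip=o["position"]+d*.1765+[0,0,.001]
for n in("top","side"):print(n,"expect tip",proj(n,tip).round(1),"collar",proj(n,tip-d*.112).round(1))
E
python3 m.py 2; python3 - <<'E'
import cv2,numpy as np
t=cv2.imread("pics/t2.png");s=cv2.imread("pics/s2.png")
c=np.zeros((600,800,3),np.uint8)
c[:300,:800]=cv2.resize(t[270:345,380:580],None,fx=4,fy=4,interpolation=cv2.INTER_CUBIC)
c[300:,:600]=cv2.resize(s[300:450,150:450],None,fx=2,fy=2,interpolation=cv2.INTER_CUBIC)
cv2.imwrite("pics/c2.png",c)
E
```

```text
[ 0.4176 -0.3308  0.0462] [3.1368e+00 3.0000e-04 1.2698e+00]
top expect tip [[435.9 310.8]] collar [[491.2 327.8]]
side expect tip [[279.8 378.8]] collar [[290.2 476.5]]
```

View pics/c2.png

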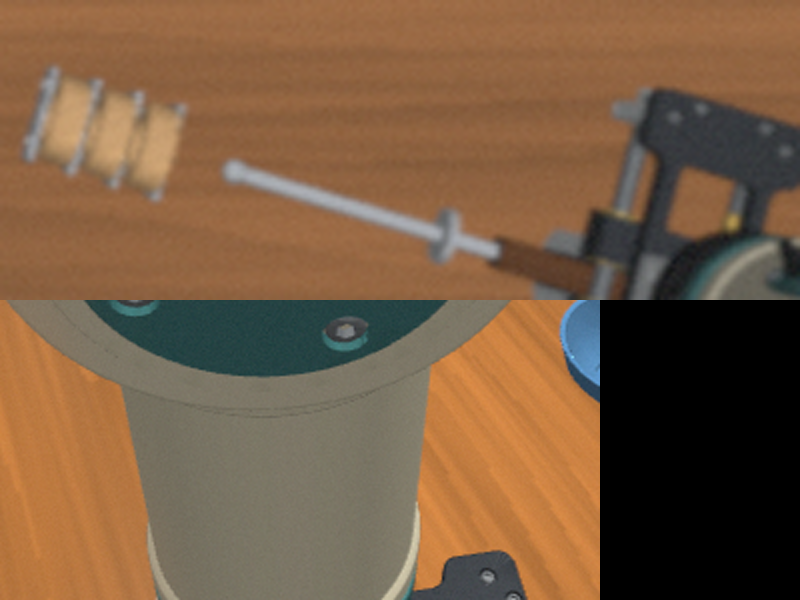

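Top crop: the tip ball is at image pixel (436,312.5) and the collar at (491,329). The rod roughly lines up with the ring row. The arm hides the rack from the side camera, so I'll measure the line and its height from the top view.

```bash
cat > m2.py <<'E'
from h import *
from scipy.optimize import least_squares
import sys
k=sys.argv[1]
t=cv2.imread(f"pics/t{k}.png");D=np.load(f"pics/t{k}.npy");H=cv2.cvtColor(t,cv2.COLOR_BGR2HSV)
def pts(box):
    u,v=np.meshgrid(range(box[0],box[1]),range(box[2],box[3]));uv=np.c_[u.ravel(),v.ravel()];h=H[uv[:,1],uv[:,0]].astype(int);P=depthpts("top",uv,D);ok=D[uv[:,1],uv[:,0]]>.3;return uv[ok],h[ok],P[ok]
uv,h,P=pts((380,430,280,325));m=(h[:,1]>90)&(P[:,2]>.045);W=P[m]
def res(q):
    n=np.array([-np.sin(q[1]),np.cos(q[1])]);return np.hypot((W[:,:2]-[.4855,-.107])@n-q[0],W[:,2]-q[2])-.022
r=least_squares(res,[0,1.265,.042],loss="soft_l1",f_scale=.001)
a=r.x[1];n=np.array([-np.sin(a),np.cos(a)]);d=np.array([np.cos(a),np.sin(a)])
al=(W[:,:2]-[.4855,-.107])@d;c=np.array([.4855,-.107])+n*r.x[0];print("rings deg",np.degrees(a),"lat",r.x[0],"z",r.x[2],"rms",np.std(res(r.x)),"along",np.percentile(al,[1,99]))
uv,h,P=pts((430,488,295,345));g=(h[:,1]<90)&(P[:,2]>.025)&(P[:,2]<.08)
L=plane("top",uv[g],.046)[:,:2];Q=P[g]
print("shaft n",g.sum(),"lat (image,plane .046) vs along, z top:")
al=(L-c)@d;la=(L-c)@n
for lo in np.arange(-.18,-.03,.015):
    k=(al>lo)&(al<lo+.015)
    if k.sum()>5:print(round(lo+.0075,3),k.sum(),"lat",la[k].mean().round(4),"lat depth",((Q[k][:,:2]-c)@n).mean().round(4),"z",np.percentile(Q[k][:,2],[20,50,80]).round(4))
print("tip along",al.max())
E
python3 m2.py 2
```

```text
rings deg 72.5650281695198 lat 0.0009571647886968119 z 0.04244535482413432 rms 0.0016089692931583123 along [-0.02732038  0.03244966]
shaft n 231 lat (image,plane .046) vs along, z top:
-0.157 31 lat 0.0001 lat depth 0.0001 z [0.0476 0.0498 0.0508]
-0.142 31 lat -0.0012 lat depth -0.0012 z [0.0483 0.0505 0.0515]
-0.127 32 lat -0.0009 lat depth -0.0009 z [0.0481 0.0492 0.0517]
-0.112 31 lat -0.0009 lat depth -0.0009 z [0.0491 0.0506 0.0518]
-0.097 29 lat -0.001 lat depth -0.001 z [0.0484 0.0506 0.0522]
-0.082 31 lat -0.0007 lat depth -0.0006 z [0.0489 0.0503 0.0515]
-0.067 36 lat -0.0007 lat depth -0.0007 z [0.0498 0.0513 0.0527]
-0.052 9 lat -0.0009 lat depth -0.0009 z [0.0489 0.0502 0.0516]
tip along -0.056630541875374245
```

Request:
shift_gripper:
  offsets: {"dx":[0,0,0.012,0.024,0.024],"dy":[-0.0008,-0.0008,-0.0008,-0.0008,-0.0008],"dz":[0.003,0.003,0.003,0.003,0.003],"rx":[0,0,0,0,0],"ry":[0,0,0,0,0],"rz":[0,0,0,0,0],"jaw":[0,0,0,0,0]}

```text
time: 6.38
position: [0.4239, -0.3057, 0.0423]
tcp_rot: [3.139, -0.001, 1.272]
force: [0.6, -0.4, -1.0]
opening: 0.0156
grip_force: 55.0
```

```bash
python3 m.py 3;python3 m2.py 3
```

```text
[ 0.4233 -0.3073  0.0422] [3.1385e+00 2.0000e-04 1.2702e+00]
top expect tip [[423.5 307.9]] collar [[478.4 324.7]]
side expect tip [[276.7 364.1]] collar [[286.2 454.5]]
rings deg 72.63672166472085 lat 0.0009733950127930022 z 0.042335185933013435 rms 0.0015740725492126096 along [-0.02750002  0.03245075]
shaft n 290 lat (image,plane .046) vs along, z top:
-0.157 26 lat 0.0001 lat depth 0.0001 z [0.0446 0.0463 0.0485]
-0.142 80 lat -0.0 lat depth -0.0 z [0.0439 0.0492 0.0557]
-0.127 31 lat -0.0001 lat depth -0.0001 z [0.0446 0.0459 0.0472]
-0.112 32 lat 0.0001 lat depth 0.0001 z [0.0454 0.047  0.0477]
-0.097 30 lat 0.0001 lat depth 0.0001 z [0.0454 0.0471 0.0488]
-0.082 31 lat 0.0002 lat depth 0.0002 z [0.0453 0.0471 0.0485]
-0.067 31 lat 0.0002 lat depth 0.0002 z [0.0458 0.0471 0.0486]
-0.052 29 lat 0.0002 lat depth 0.0002 z [0.0462 0.0473 0.0486]
tip along -0.0456093841277134
```

Request:
shift_gripper:
  offsets: {"dx":[0.02,0.04,0.06,0.06],"dy":[0,0,0,0],"dz":[0,0,0,0],"rx":[0,0,0,0],"ry":[0,0,0,0],"rz":[0,0,0,0],"jaw":[0,0,0,0]}

```text
time: 6.98
position: [0.4414, -0.2492, 0.0422]
tcp_rot: [3.139, -0.0, 1.272]
force: [0.4, -0.0, -0.6]
opening: 0.0154
grip_force: 55.0
```

Request:
shift_gripper:
  offsets: {"dx":[0.015,0.03,0.042,0.042],"dy":[0,0,0,0],"dz":[0,0,0,0],"rx":[0,0,0,0],"ry":[0,0,0,0],"rz":[0,0,0,0],"jaw":[0,0,0,0]}

```text
time: 7.48
position: [0.4539, -0.2089, 0.0422]
tcp_rot: [3.139, -0.0, 1.272]
force: [-0.3, 0.5, -1.1]
opening: 0.0155
grip_force: 55.0
```

```bash
python3 m.py 4;python3 m2.py 4
python3 - <<'E'
import cv2,numpy as np
t=cv2.imread("pics/t4.png")
cv2.imwrite("pics/c4.png",cv2.resize(t[270:345,370:530],None,fx=5,fy=5,interpolation=cv2.INTER_CUBIC))
E
```

```text
[ 0.4534 -0.2103  0.0422] [3.1386e+00 4.0000e-04 1.2695e+00]
top expect tip [[374.5 292.8]] collar [[428.6 309.4]]
side expect tip [[270.5 303.9]] collar [[277.5 371.4]]
rings deg 72.9736084760801 lat 0.0009559730282528019 z 0.04262768509785681 rms 0.0015029352903057158 along [-0.02722022  0.03215774]
shaft n 83 lat (image,plane .046) vs along, z top:
-0.112 11 lat 0.0002 lat depth 0.0003 z [0.0518 0.0528 0.0539]
-0.097 11 lat -0.0018 lat depth -0.0018 z [0.0327 0.0403 0.0476]
-0.067 25 lat -0.0001 lat depth -0.0 z [0.0452 0.0475 0.051 ]
-0.052 32 lat 0.0002 lat depth 0.0002 z [0.0461 0.0474 0.0483]
tip along -0.042984282170224944
```

View pics/c4.png

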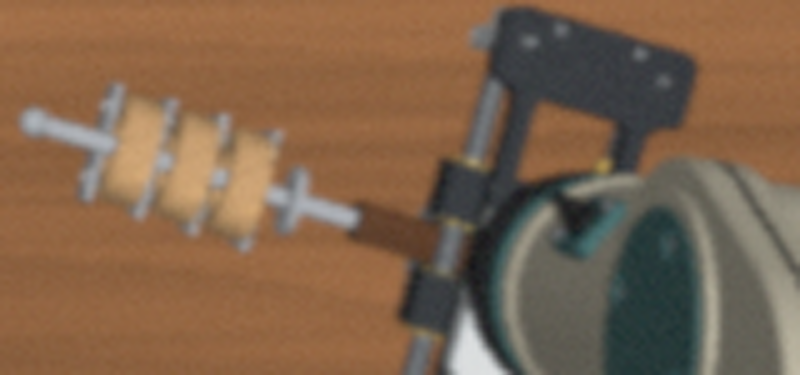

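The rod is through all three rings: tip at about (377,294), past the far plate, and collar at (428,309), just short of the near plate. Now I lift slowly, then tilt the tip up slightly.

Request:
shift_gripper:
  offsets: {"dx":[0,0,0,0,0],"dy":[0,0,0,0,0],"dz":[-0.004,-0.009,-0.014,-0.02,-0.027],"rx":[0,0,0,0,0],"ry":[0,0,0,0,0],"rz":[0,0,0,0,0],"jaw":[0,0,0,0,0]}

```text
time: 8.2
position: [0.4533, -0.2102, 0.0696]
tcp_rot: [3.139, 0.0, 1.269]
force: [-0.3, 0.1, -1.0]
opening: 0.0158
grip_force: 55.0
```

Request:
shift_gripper:
  offsets: {"dx":[0,0,0,0,0],"dy":[0,0,0,0,0],"dz":[-0.01,-0.022,-0.036,-0.048,-0.05],"rx":[0,0,0,0,0],"ry":[0,0.02,0.05,0.08,0.08],"rz":[0,0,0,0,0],"jaw":[0,0,0,0,0]}

```text
time: 8.82
position: [0.4534, -0.2112, 0.1202]
tcp_rot: [3.137, -0.079, 1.268]
force: [0.3, -0.4, -1.0]
opening: 0.0156
grip_force: 55.0
```

```bash
python3 m.py 5
python3 - <<'E'
import cv2,numpy as np
t=cv2.imread("pics/t5.png");s=cv2.imread("pics/s5.png")
c=np.zeros((600,800,3),np.uint8)
c[:300,:]=cv2.resize(t[265:340,350:550],None,fx=4,fy=4,interpolation=cv2.INTER_CUBIC)
c[300:,:600]=cv2.resize(s[200:350,180:480],None,fx=2,fy=2,interpolation=cv2.INTER_CUBIC)
cv2.imwrite("pics/c5.png",c)
E
```

```text
[ 0.4532 -0.2102  0.1194] [ 3.1381 -0.0795  1.2693]
top expect tip [[377.7 293.5]] collar [[436.8 311.7]]
side expect tip [[267.3 260.5]] collar [[274.4 326.8]]
```

View pics/c5.png

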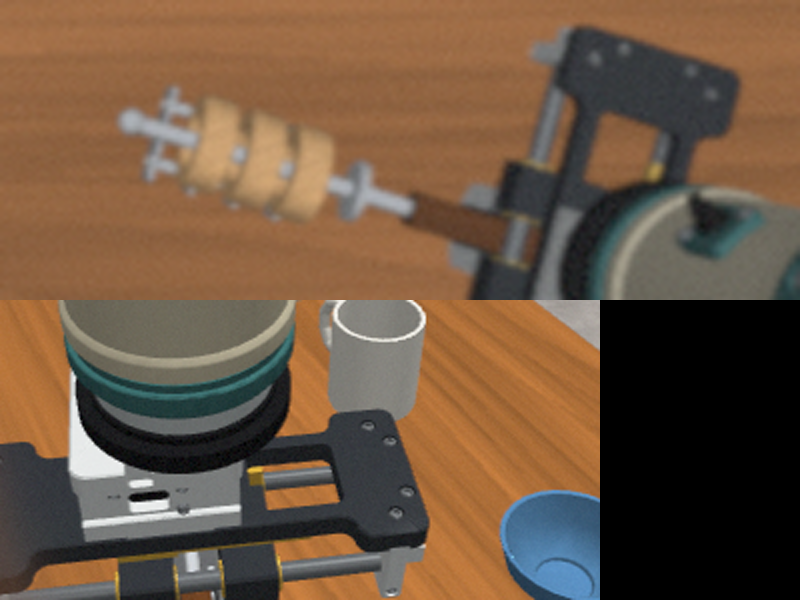

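Top crop: all three rings now hang on the rod, clear of the rack. They run from the collar side (460,310) to (400,299), with the tip beyond at (381,295). Next I carry them to the stand.

```bash
python3 - <<'E'
from h import *
o=get_obs();P=o["position"];A=R.from_euler("xyz",o["tcp_rot"]);t=np.array([.5555,.1295,.155]);y0,y1=o["tcp_rot"][2],1.59
for f in(.25,.5,1):
    B=R.from_euler("xyz",[np.pi,-.08,y0+f*(y1-y0)]);print(f,A.inv().apply(f*(t-P)).round(4),(A.inv()*B).as_rotvec().round(4))
E
```

```text
0.25 [ 0.0891 -0.0008 -0.0018] [ 0.0099  0.0006 -0.0799]
0.5 [ 0.1782 -0.0016 -0.0036] [ 0.0163  0.0008 -0.1598]
1 [ 0.3565 -0.0032 -0.0073] [ 0.029   0.0011 -0.3196]
```

Request:
shift_gripper:
  offsets: {"dx":[0.008,0.024,0.046,0.07,0.094],"dy":[0,0,0,0,-0.001],"dz":[0,0,-0.001,-0.001,-0.002],"rx":[0.001,0.003,0.006,0.008,0.01],"ry":[0,0,0,0,0],"rz":[-0.007,-0.02,-0.04,-0.062,-0.083],"jaw":[0,0,0,0,0]}

```text
time: 9.55
position: [0.4803, -0.1179, 0.1286]
tcp_rot: [-3.141, -0.08, 1.356]
force: [-0.4, -0.4, -0.6]
opening: 0.0155
grip_force: 55.0
```

Request:
shift_gripper:
  offsets: {"dx":[0.025,0.05,0.075,0.1,0.125],"dy":[0,0,0,0,-0.001],"dz":[0,-0.001,-0.001,-0.002,-0.003],"rx":[0.002,0.004,0.006,0.008,0.01],"ry":[0,0,0,0,0],"rz":[-0.022,-0.044,-0.066,-0.089,-0.111],"jaw":[0,0,0,0,0]}

```text
time: 10.18
position: [0.5057, 0.0038, 0.1416]
tcp_rot: [-3.14, -0.08, 1.467]
force: [0.5, -0.5, -1.0]
opening: 0.0155
grip_force: 55.0
```

```bash
python3 - <<'E'
from h import *
rel([.5555,.1295,.155],1.59,.08)
E
```

```text
t 10.18 d [ 0.1309  0.0365 -0.003 ] rot [ 0.0078 -0.0005 -0.1223]
```

Request:
shift_gripper:
  offsets: {"dx":[0.026,0.052,0.078,0.1,0.117],"dy":[0.007,0.015,0.022,0.028,0.033],"dz":[-0.001,-0.001,-0.002,-0.003,-0.003],"rx":[0.002,0.004,0.005,0.006,0.007],"ry":[0,0,0,0,0],"rz":[-0.025,-0.05,-0.075,-0.095,-0.11],"jaw":[0,0,0,0,0]}

```text
time: 10.8
position: [0.5511, 0.1154, 0.154]
tcp_rot: [3.141, -0.08, 1.577]
force: [-0.3, -0.2, -1.0]
opening: 0.0155
grip_force: 55.0
```

Request:
shift_gripper:
  offsets: {"dx":[0.009,0.014,0.014],"dy":[0.002,0.0035,0.0035],"dz":[0,0,0],"rx":[0,0,0],"ry":[0,0,0],"rz":[-0.008,-0.0123,-0.0123],"jaw":[0,0,0]}

```text
time: 11.18
position: [0.5544, 0.127, 0.1549]
tcp_rot: [3.141, -0.08, 1.586]
force: [-0.9, -1.0, -0.9]
opening: 0.0156
grip_force: 55.0
```

```bash
python3 m.py 6
python3 - <<'E'
from h import *
rel([.5555,.1295,.1],1.59,0.08);rel([.5555,.1295,.08],1.59,0.0)
t=cv2.imread("pics/t6.png");s=cv2.imread("pics/s6.png")
c=np.zeros((600,800,3),np.uint8)
c[:300,:]=cv2.resize(t[235:310,170:370],None,fx=4,fy=4,interpolation=cv2.INTER_CUBIC)
c[300:,:600]=cv2.resize(s[120:270,150:450],None,fx=2,fy=2,interpolation=cv2.INTER_CUBIC)
cv2.imwrite("pics/c6.png",c)
E
```

```text
[0.5544 0.1264 0.1549] [ 3.1407 -0.0794  1.5857]
top expect tip [[187.2 268.7]] collar [[248.9 267.5]]
side expect tip [[220.4 126. ]] collar [[241.6 151.7]]
t 11.28 d [-0.0012  0.0011  0.055 ] rot [ 0.0012  0.0006 -0.0043]
t 11.28 d [-0.0028  0.0011  0.0749] rot [ 0.0011 -0.0794 -0.0044]
```

View pics/c6.png

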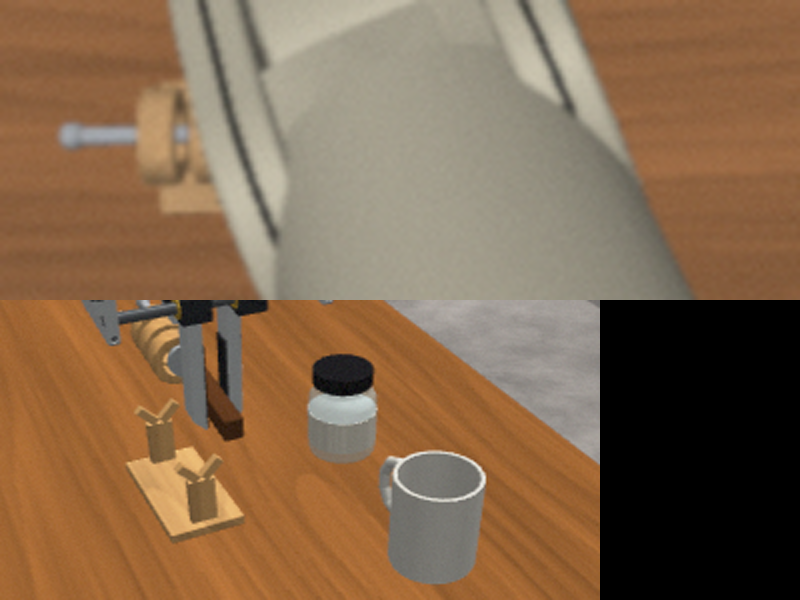

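The rings still hang on the rod: far ring at (205,268), tip at (186,268), about 13 mm inside the post B limit. The V posts wait below, at (230,180) and (250,205) in the side view.

Request:
shift_gripper:
  offsets: {"dx":[-0.0003,-0.001,-0.002,-0.0026,-0.0028],"dy":[0.0003,0.0006,0.001,0.0011,0.0011],"dz":[0.015,0.032,0.05,0.065,0.0745],"rx":[0,0.001,0.001,0.001,0.001],"ry":[-0.015,-0.03,-0.05,-0.07,-0.0794],"rz":[-0.001,-0.002,-0.004,-0.0044,-0.0044],"jaw":[0,0,0,0,0]}

```text
time: 11.9
position: [0.5551, 0.1311, 0.0791]
tcp_rot: [-3.141, 0.0, 1.592]
force: [-0.7, -0.2, -0.2]
opening: 0.0156
grip_force: 55.0
```

Request:
shift_gripper:
  offsets: {"dx":[0],"dy":[0],"dz":[0],"rx":[0],"ry":[0],"rz":[0],"jaw":[0]}

```text
time: 12.02
position: [0.5551, 0.1309, 0.0797]
tcp_rot: [-3.141, -0.0, 1.592]
force: [0.6, 0.1, 0.0]
opening: 0.0157
grip_force: 55.0
```

```bash
python3 m.py 7
python3 -c "
from h import *
rel([.5555,.1295,.0609],1.59)
s=cv2.imread('pics/s7.png');cv2.imwrite('pics/c7.png',cv2.resize(s[120:270,180:380],None,fx=4,fy=4,interpolation=cv2.INTER_CUBIC))"
```

```text
[0.556  0.1305 0.0808] [ 3.1405e+00 -6.0000e-04  1.5911e+00]
top expect tip [[197.7 269.8]] collar [[254.3 268.3]]
side expect tip [[224.7 162.3]] collar [[245.3 190.1]]
t 12.12 d [-0.001  -0.0005  0.0199] rot [ 0.0011 -0.0006  0.0011]
```

View pics/c7.png

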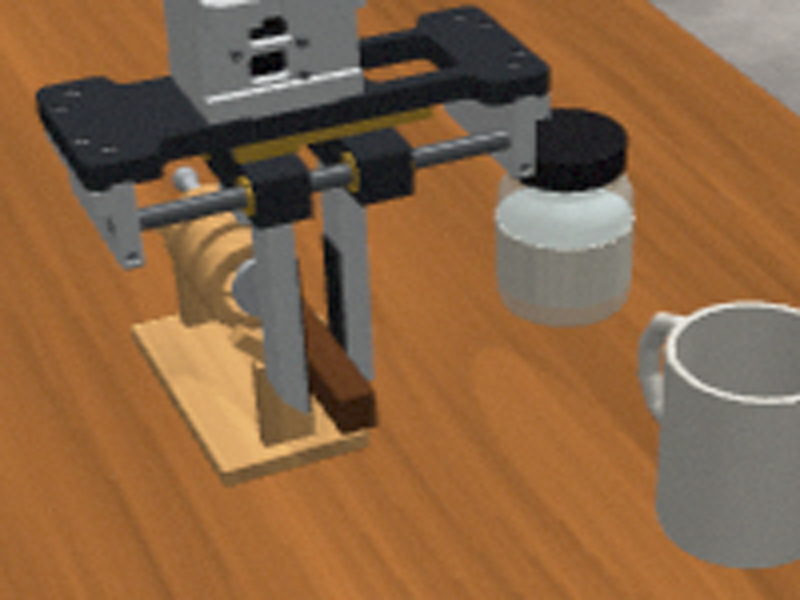

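The rings hang between the posts, and the neck is above the near post at about (245,205). Lowering into the notches.

Request:
shift_gripper:
  offsets: {"dx":[0,0,0,0,0],"dy":[0,0,0,0,0],"dz":[0.005,0.01,0.0145,0.018,0.018],"rx":[0,0,0,0,0],"ry":[0,0,0,0,0],"rz":[0,0,0,0,0],"jaw":[0,0,0,0,0]}

```text
time: 12.75
position: [0.5555, 0.1304, 0.0622]
tcp_rot: [-3.142, -0.0, 1.591]
force: [-0.3, 0.1, -0.2]
opening: 0.0153
grip_force: 55.0
```

Request:
shift_gripper:
  offsets: {"dx":[0,0,0],"dy":[0,0,0],"dz":[0.001,0.0015,0.0015],"rx":[0,0,0],"ry":[0,0,0],"rz":[0,0,0],"jaw":[0,0,0]}

```text
time: 13.12
position: [0.5558, 0.1305, 0.0612]
tcp_rot: [3.141, -0.001, 1.591]
force: [0.6, -0.2, -1.3]
opening: 0.0157
grip_force: 55.0
```

Request:
shift_gripper:
  offsets: {"dx":[0,0,0],"dy":[0,0,0],"dz":[0.0005,0.001,0.001],"rx":[0,0,0],"ry":[0,0,0],"rz":[0,0,0],"jaw":[0,0,0]}

```text
time: 13.5
position: [0.5559, 0.1305, 0.0605]
tcp_rot: [3.14, -0.001, 1.591]
force: [0.5, -1.4, 3.7]
opening: 0.0157
grip_force: 55.0
```

```bash
python3 -c "
from h import *
f=[]
for i in range(6):
    camrig.snapshot('top');o=get_obs();f.append(np.r_[o['force'],o['position']*1000,o['torque']])
print(np.mean(f,0).round(3))"
```

```text
[-8.88000e-01 -1.01200e+00  5.49700e+00  5.55916e+02  1.30550e+02
  6.04300e+01  2.90000e-02  1.68000e-01  5.20000e-02]
```

Request:
shift_gripper:
  offsets: {"dx":[0,0],"dy":[0,0],"dz":[0,0],"rx":[0,0],"ry":[0,0],"rz":[0,0],"jaw":[0,0]}
  clamp_n: 5

```text
time: 14.05
position: [0.5557, 0.1305, 0.0599]
tcp_rot: [3.141, -0.001, 1.591]
force: [-1.9, 0.0, 1.2]
opening: 0.0156
grip_force: 5.0
```

Request:
shift_gripper:
  offsets: {"dx":[0,0,0,0,0],"dy":[0,0,0,0,0],"dz":[0,0,0,0,0],"rx":[0,0,0,0,0],"ry":[0,0,0,0,0],"rz":[0,0,0,0,0],"jaw":[0.018,0.022,0.03,0.05,0.05]}

```text
time: 14.68
position: [0.5557, 0.1305, 0.0601]
tcp_rot: [3.141, -0.001, 1.591]
force: [0.4, -0.5, -0.4]
opening: 0.0469
grip_force: 0.0
```

Request:
shift_gripper:
  offsets: {"dx":[0,0,0,0,0],"dy":[0,0,0,0,0],"dz":[-0.01,-0.04,-0.08,-0.13,-0.17],"rx":[0,0,0,0,0],"ry":[0,0,0,0,0],"rz":[0,0,0,0,0],"jaw":[0.05,0.05,0.05,0.05,0.05]}

```text
time: 15.3
position: [0.5559, 0.1306, 0.2329]
tcp_rot: [3.139, -0.001, 1.591]
force: [0.1, -0.5, -0.2]
opening: 0.05
grip_force: 0.0
```

Request:
shift_gripper:
  offsets: {"dx":[-0.05,-0.11,-0.165,-0.22,-0.25],"dy":[-0.03,-0.06,-0.09,-0.12,-0.13],"dz":[0,0,0,0,0],"rx":[0,0,0,0,0],"ry":[0,0,0,0,0],"rz":[0,0,0,0,0],"jaw":[0.05,0.05,0.05,0.05,0.05]}

```text
time: 15.92
position: [0.4286, -0.1248, 0.2306]
tcp_rot: [3.141, 0.001, 1.588]
force: [0.6, 0.0, 0.8]
opening: 0.05
grip_force: 0.0
```

```bash
python3 m.py 8
python3 - <<'E'
from h import *
t=cv2.imread("pics/t8.png");s=cv2.imread("pics/s8.png")
c=np.zeros((600,800,3),np.uint8)
c[:300,:]=cv2.resize(t[235:310,170:370],None,fx=4,fy=4,interpolation=cv2.INTER_CUBIC)
c[300:,:]=cv2.resize(s[140:252,130:430],(800,300),interpolation=cv2.INTER_CUBIC)
cv2.imwrite("pics/c8.png",c)
E
```

```text
[ 0.4289 -0.1264  0.2305] [3.1415e+00 1.6000e-03 1.5838e+00]
top expect tip [[326.3 344.9]] collar [[397.1 344.1]]
side expect tip [[172.4 162.6]] collar [[197.5 209.3]]
```

View pics/c8.png

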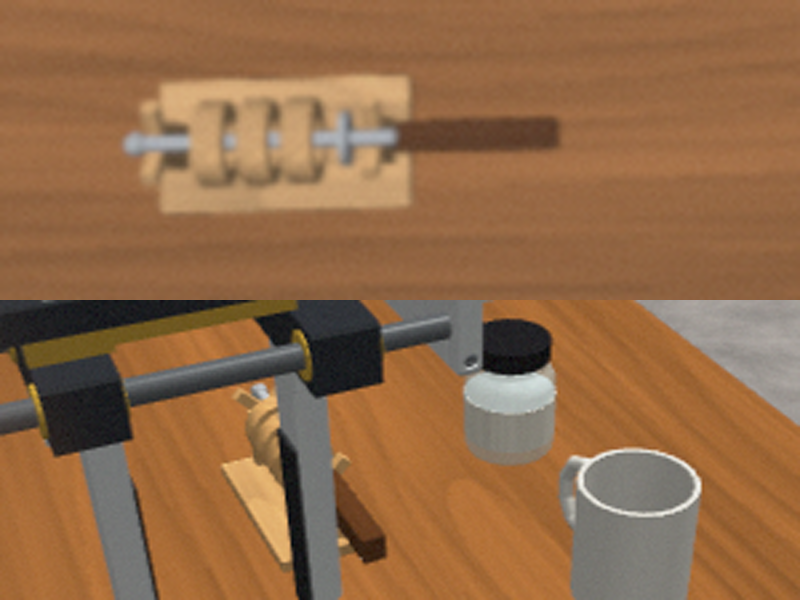

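The rod lies in both notches, with its tip at (203,271) and handle end at (309,268). The three rings hang between the posts at u = 223, 234 and 245, the gripper is clear, and the other objects have not moved.

Request:
shift_gripper:
  offsets: {"dx":[0,0],"dy":[0,0],"dz":[0,0],"rx":[0,0],"ry":[0,0],"rz":[0,0],"jaw":[0.05,0.05]}

```text
time: 16.27
position: [0.4314, -0.1207, 0.2301]
tcp_rot: [3.14, -0.001, 1.594]
force: [-0.2, 0.7, 0.2]
opening: 0.0504
grip_force: 0.0
```

```bash
python3 -c "
from cell import robot, camrig, get_obs
print(robot.sign_off())"
```

```text
the job is handed in; nothing more can be done
None
```

The rod is back in both notches of its stand with all three rings hanging between the posts; I let go, moved the gripper clear, and handed the job in at about 16 s (no verdict was returned).

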